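# Put the plug gauge away and present the hub

## Task

The bore check is finished: lay the plug gauge in the open drawer without dropping it and slide the drawer fully shut. Then lift the flanged hub straight up off its stand until it is well over ten centimetres clear, without tipping it, and finish still holding it there, level and still, so its underside can be looked at. Leave everything else on the bench where it is.

Things in the scene. Friction and masses are not known exactly. Their poses are not given: they have to be found in the camera images.
- gauge: Steel plug gauge lying on the bench, 0.28 kg: a square bar handle 56 long and 24 x 24 in section with a thinner 20 diameter plug at each end, 26 long at its +x end and 12 long at its -x end (94 mm overall). Origin: middle of the handle, on its axis, 12 mm above the bench; x along the axis. It lies on a flat; the handle can be pinched from above across its y (24 mm). It shares its part of the bench with the ring gauge and the vee block, in any of three places.
- cabinet: Grey bench-top drawer unit, fixed, 240 deep (x) by 240 wide (y) by 100 high, one white-fronted drawer. Origin: centre of its underside; its front faces its own -x. An open grey bin 50 mm tall stands on the rear part of its top (from 15 mm behind the centre backwards).
- cabinet_drawer0 (a joint): The drawer's opening in m: 0 fully shut, up to 0.166; it opens along the unit's -x. Starts 0.13 to 0.15. Plain slide, about 1 N of friction, stays where it is left.
- drawer_floor (a point): Centre of the drawer's inner floor (22 mm above the bench), moves with the drawer; axes as the unit's. Inside the drawer is 195 (x) by 198 (y); walls rise 56 mm above the floor, the front panel 66 mm. The part that stands out of the unit, open from above, runs from x = -0.098 to about x = -0.104 + the joint value, in this point's frame.
- cabinet_drawer0_handle (a point): Middle of the drawer's bar handle, 62 mm above the bench: a level steel bar 11 mm thick and 120 mm long along y, 35 mm in front of the drawer front. Axes as the unit's: push it along +x to shut the drawer.
- stand: Dark steel inspection stand, fixed: 96 mm base disc, an upright tube 64 mm outside and 44 mm inside, top 60 mm above the bench. Origin: centre of its underside.
- hub: Bare aluminium flanged hub on the stand, about 0.45 kg: a flange disc 96 diameter and 14 thick with six bolt holes, a round boss 42 diameter standing 32 mm above the flange in its middle (boss top 46 mm above the origin), and a spigot 36 diameter reaching 8 mm down into the stand's tube. Origin: centre of the flange's underside, 60 mm above the bench at the start; z up. Grip it by the boss.
- ring_gauge: Bystander: plain steel ring lying flat, 60 outside, 25 bore, 16 thick. Origin: centre of its underside.
- vee_block: Bystander: dark steel vee block 50 x 44 x 36 high. Origin: centre of its underside.
- blank: Bystander: flat steel flange disc without boss, 104 diameter, 16 thick, eight holes, flat on the bench. Origin: centre of its underside.
- tray: Bystander: blue divided tray 170 x 240 x 35 high. Origin: centre of its underside.
- long_case: Bystander: blue closed case 220 x 50 x 30 high. Origin: centre of its underside.
- caliper_case: Bystander: orange open case with a caliper in it, 230 x 85 x 22 high. Origin: centre of its underside.
- screwdriver: Bystander: screwdriver lying along its own x. Origin: its underside.

How it is judged:
By the outcome, as a careful person would: the job done as asked, in the order asked, and still so for the second after the job is handed in, while the arm keeps its last pose, push and grip.
It also fails if it takes over 72 s, if anything falls off the work surface, if the arm or the gripper's body presses on something with over 40 N, if the wrist force passes 120 N, or if a joint passes its speed limit or range.

## Robot

A 6-joint arm with a two-finger parallel gripper is mounted at the origin on the work surface. World frame = base frame: x ahead of the robot, y to its left, z up, the work surface at z = 0. Lengths are in m, angles in rad, forces in N, time in s.
With the tool pointing down it reaches from about 0.375 to 0.9 m from the base axis. Payload 3.1 kg.
Tool frame: the origin (TCP) lies on the centre line of the jaws, within the pads' length; the fingertips stand 19 mm ahead of it and the grasp point (between the pads) is the TCP; y points along the fingers, x is the direction in which the jaws open and shut, and the axes are right-handed (so a half turn about y gives the same grasp; the last joint's range is limited). The gripper opens to 85 mm and grips with 20 to 120 N. Pads are 22 mm wide; open, the fingers measure 114 mm over their backs; the gripper's body (76 mm by 85 mm) begins 54 mm behind the grasp point. The pads swing forward as they close: fully open they stand 13 mm farther back than shut.
Start: joints at [0.926, 0.527, 1.433, -0, 1.181, -0.178], TCP at [0.281, 0.558, 0.25] pointing down, gripper open.
Joint ranges: [-3.08, 3.08], [-0.75, 2.2], [0.22, 2.44], [-1.43, 4.57], [0, 2.65], [-2.85, 2.85]. Speed limits (rad/s): [2.79, 2.79, 3.14, 3.14, 3.14, 3.14].

## Interface

Orientations are given as a unit quaternion [x, y, z, w].
In Python, from station import * gives the robot as it stands.
- The arm moves only by the tool step_arm, never from a script. Its argument "moves" is a list of rows, each a list of 7 numbers: the turn, a rotation vector about the tool's x, y, z in rad, then the shift along the tool's x, y, z in cm, then the closure, from -1 (fully open) to 1 (shut). A call has 1 to 12 rows; each row is the pose to reach, as a shift and turn from the pose measured when the call began, along the tool's axes at that moment; what a row does not reach only later rows make up. A row lasts 1/8 s, in which the tool goes at most 62.5 mm and 10.7 degrees, less where a joint would pass 70% of its speed; a pose out of reach is approached as far as the arm can. A call with a gripper value outside its range is refused whole. The fingers move at their own pace and stop on an object; "grip_force" is the grip in N (left out, the last holds). Time passes only in rows, so rows that repeat a pose let the fingers close. It gives the time, the measured TCP pose, the force and the opening at its end, in the units of the state.
- sense(): the state, without advancing time (a new reading comes with each control period).
- snapshot(name): name is "side" or "top" or "wrist"; returns a dict with "frame" (384x512x3 uint8, red, green, blue), "z_map" (384x512 float32, m along the optical axis (not along the pixel's ray), 0 where there is no reading), "vfov" (degrees; the focal length in pixels is half the picture's height over the tangent of half this angle, whatever the lens; pixels are square), "cx", "cy" (the principal point, pixels), "xyz" and "orientation" of the camera in the world. Camera axes: x right, y down, z forward; pixel columns grow to the right and rows downward; lengths in m; the calibration is good to about 2 mm. A picture is of the moment at which its call begins.
- sign_off(): hands the job in, once; it reports no verdict.
The state is a dict: "t": time; "q": joint angles; "qd": joint speeds; "tau": joint torques, N m; "tcp_pos": TCP position; "tool_rot": TCP orientation; "force": force on the tool from outside, world axes, zero at the start; "ft_torque": the same for the moment, N m; "finger_gap": opening from 0.0 (shut) to 1.0 (fully open).
Only numpy, scipy, OpenCV 4.12 (cv2) and the standard library are available. Lean on these libraries where they do the work, as an engineer would, in place of code of your own. Each camera call takes 0.05 s, during which the arm holds its last target.

## Working session

There is one attempt and no reset: what is moved stays moved. The work goes in short steps, Python scripts to look and compute and a tool call to move; the robot and the scene stay as the last step left them, time stands still between calls to the robot, and variables do not carry over. Pictures are saved under pics/ and viewed, and the job is handed in when it is done.

Besides the shell and the picture viewer there is one more tool, called after "Call:" as name(argument=value, ...), one argument or row to a line, values as JSON. step_arm: Moves the arm, as the interface text tells. Its arguments: {"type":"object","properties":{"moves":{"type":"array","items":{"type":"array","items":{"type":"number"}}},"grip_force":{"type":"number"}},"required":["moves"]}

```bash
ls; mkdir -p pics; cat > h.py <<'E'
from station import *
import numpy as np, cv2
from scipy.spatial.transform import Rotation as R
def snap(n,fn):
    s=snapshot(n); cv2.imwrite('pics/'+fn+'.png',cv2.cvtColor(s['frame'],cv2.COLOR_RGB2BGR)); np.savez('pics/'+fn+'.npz',**s); return s
def load(fn): return {k:v for k,v in np.load('pics/'+fn+'.npz').items()}
def foc(s): return s['frame'].shape[0]/2/np.tan(np.radians(float(s['vfov']))/2)
def ray(s,u,v):
    d=np.array([(u-s['cx'])/foc(s),(v-s['cy'])/foc(s),1.0]); return R.from_quat(s['orientation']).apply(d)
def onplane(s,u,v,z):
    d=ray(s,u,v); p=np.array(s['xyz']); return p+d*(z-p[2])/d[2]
def cloud(s):
    z=s['z_map']; v,u=np.mgrid[:z.shape[0],:z.shape[1]]; f=foc(s)
    P=np.stack([(u-s['cx'])/f*z,(v-s['cy'])/f*z,z],-1)
    W=P@R.from_quat(s['orientation']).as_matrix().T+np.array(s['xyz']); W[z==0]=np.nan; return W
def proj(s,p):
    c=R.from_quat(s['orientation']).inv().apply(np.array(p)-s['xyz']); return foc(s)*c[:2]/c[2]+[s['cx'],s['cy']]
E
python3 - <<'E'
from h import *
for n in ['top','side','wrist']:
    s=snap(n,n+'0'); print(n,s['vfov'],s['cx'],s['cy'],s['xyz'],s['orientation'],foc(s))
print(sense())
E
```

```text
pics
top 42.7416530356151 255.4557626000772 186.51949297511305 [0.20552882 0.01584433 1.83401698] [-0.70320289  0.70526697 -0.06325335  0.06405634] 490.6615122650329
side 43.81351606287405 252.7813091870309 195.59786685510048 [-0.2910625  -0.83936491  1.11870747] [ 0.85443685 -0.31675769  0.15341319 -0.38218663] 477.45226715426116
wrist 58.303433008670545 257.2600297525168 189.47686143469005 [0.20944175 0.5951081  0.37328996] [0.84091138 0.51838601 0.08128077 0.13242895] 344.2243859064455
{'t': 0.15, 'q': array([ 9.26521633e-01,  5.28270783e-01,  1.43359924e+00,  6.21900099e-06,
        1.18139979e+00, -1.78476368e-01]), 'qd': array([ 4.19881214e-05, -1.87783002e-03, -3.63559958e-03,  1.20957230e-04,
       -2.50661479e-03, -1.63410563e-04]), 'tau': array([ 1.56994749e-03, -4.42739582e+01, -1.78278208e+01, -1.38988407e-04,
        5.51639940e-03,  1.64821586e-05]), 'tcp_pos': array([0.28035695, 0.55801954, 0.24955002]), 'tool_rot': array([ 0.60211535,  0.37054743, -0.37165286, -0.60168584]), 'force': array([-0.57149082,  0.5194324 ,  0.13087423]), 'ft_torque': array([-0.00863215, -0.0112435 , -0.02365046]), 'finger_gap': 0.997741415271276}
```

View pics/top0.png

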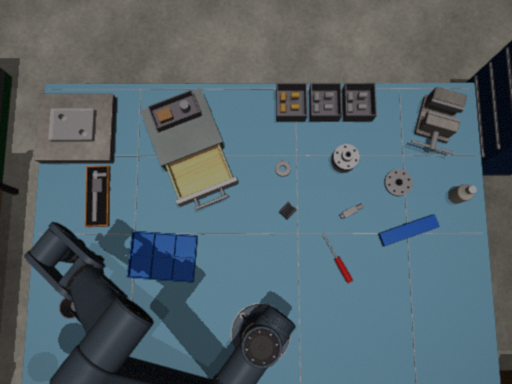

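View pics/side0.png

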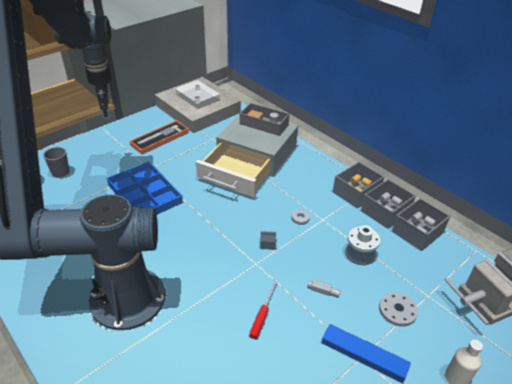

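View pics/wrist0.png

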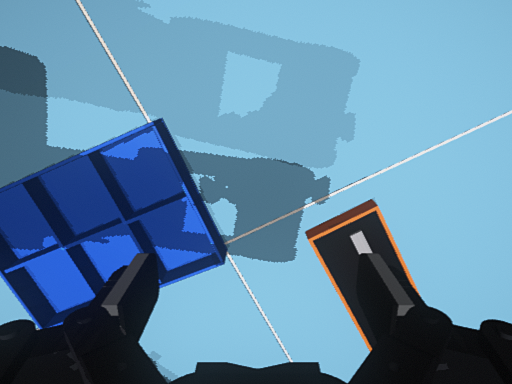

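Top view: gauge at about (351,211), ring (283,168), vee block (288,210), hub (346,157), drawer (200,172) with its handle at (210,199). The side view confirms these. Next I measure them.

```bash
python3 - <<'E'
from h import *
t=load('top0'); s=load('side0')
W=cloud(t)
def crop(s,u,v,r,fn,k):
    i=cv2.cvtColor(s['frame'],cv2.COLOR_RGB2BGR)[v-r:v+r,u-r:u+r]; return cv2.resize(i,None,fx=k,fy=k,interpolation=cv2.INTER_CUBIC)
a=crop(t,351,211,25,'',8);b=crop(s,323,288,25,'',8);c=crop(t,346,157,25,'',8);d=crop(t,200,165,50,'',4)
cv2.imwrite('pics/crop1.png',np.vstack([np.hstack([a,b]),np.hstack([c,d])])[:600 if 0 else None])
img=cv2.imread('pics/crop1.png'); cv2.imwrite('pics/crop1.png',cv2.resize(img,(600,600)))
for n,S,u,v in [('gauge',t,351,211),('hubtop',t,346,153),('vee',t,288,210),('ring',t,283,163),('blank',t,399,176),('benchA',t,330,230),('cabinet',t,200,130),('handle',t,211,199),('gauge_s',s,323,288),('hub_s',s,364,231),('handle_s',s,224,190)]:
    C=cloud(S); print(n,C[v,u].round(3))
# gauge points by height
for S,box in [(t,(330,370,195,228)),(s,(300,345,275,300))]:
    C=cloud(S);u0,u1,v0,v1=box
    P=C[v0:v1,u0:u1].reshape(-1,3);P=P[np.isfinite(P[:,2])];
    h=P[(P[:,2]>0.012)&(P[:,2]<.05)];m=h.mean(0);w,V=np.linalg.eigh(np.cov(h[:,:2].T));print('gauge',len(h),m,np.median(h[:,2]),h[:,2].max(),V[:,1],np.ptp((h[:,:2]-m[:2])@V,axis=0))
for S,box in [(t,(325,368,135,180)),(s,(340,390,215,265))]:
    C=cloud(S);u0,u1,v0,v1=box
    P=C[v0:v1,u0:u1].reshape(-1,3)
    h=P[(P[:,2]>0.098)&(P[:,2]<.13)];print('boss',len(h),h.mean(0),np.ptp(h,axis=0))
    h=P[(P[:,2]>0.066)&(P[:,2]<.085)];print('flange',len(h),h.mean(0),(h.max(0)+h.min(0))/2,np.ptp(h,axis=0))
E
```

```text
gauge [ 0.442 -0.338  0.022]
hubtop [ 0.643 -0.311  0.105]
vee [ 0.448 -0.104  0.01 ]
ring [ 0.627 -0.087  0.017]
blank [ 0.575 -0.525  0.018]
benchA [ 0.374 -0.261 -0.004]
cabinet [0.732 0.22  0.104]
handle [0.492 0.185 0.005]
gauge_s [ 0.436 -0.347  0.023]
hub_s [ 0.63  -0.321  0.107]
handle_s [0.503 0.19  0.001]
gauge 153 [ 0.44288299 -0.338969    0.02081032] 0.021226671753231896 0.03717817140250679 [-0.3930675   0.91950962] [0.14259554 0.1275419 ]
gauge 253 [ 0.43952719 -0.34331583  0.02123138] 0.021584723827690278 0.029750461556182328 [-0.4517922  0.8921232] [0.0299149  0.09311727]
boss 103 [ 0.63872144 -0.3164714   0.1060001 ] [0.04117282 0.0416008  0.01700202]
flange 381 [ 0.63679037 -0.31580775  0.07420345] [ 0.63915182 -0.31728698  0.07527218] [0.09404343 0.0958974  0.01848994]
boss 133 [ 0.63620219 -0.32096464  0.10517732] [0.04400906 0.0424189  0.01303901]
flange 449 [ 0.62689894 -0.32684279  0.07387247] [ 0.63659529 -0.32053014  0.07497823] [0.09520397 0.09695347 0.01792315]
```

View pics/crop1.png

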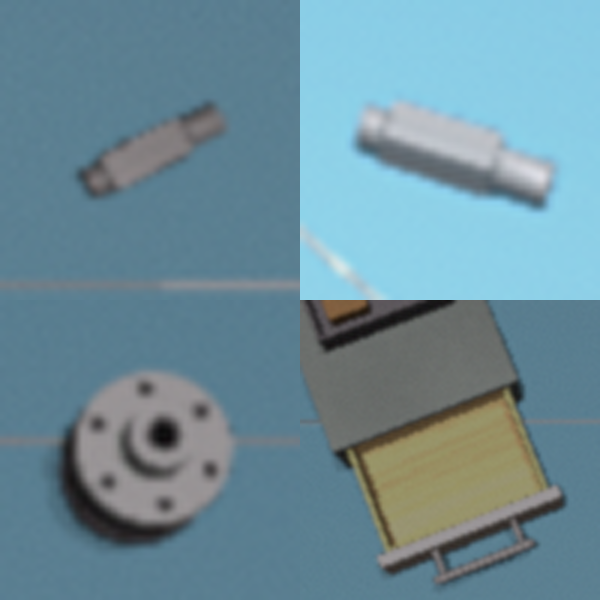

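```bash
python3 - <<'E'
from h import *
for n in ['top0','side0']:
    S=load(n); C=cloud(S)
    m=((C[...,2]>0.092)&(C[...,2]<0.112)&(C[...,1]>0.05)&(C[...,1]<0.45)&(C[...,0]>.55)&(C[...,0]<0.9)).astype(np.uint8)
    nn,l,st,ce=cv2.connectedComponentsWithStats(m); i=1+st[1:,4].argmax(); P=C[l==i]
    r=cv2.minAreaRect(P[:,:2].astype(np.float32)); print(n,'cabtop',r,np.median(P[:,2]),cv2.boxPoints(r).round(3).tolist())
    m=((C[...,2]>0.075)&(C[...,2]<0.092)&(C[...,1]>0.05)&(C[...,1]<0.35)&(C[...,0]>.42)&(C[...,0]<0.68)).astype(np.uint8)
    P=C[m>0]; d=P[:,:2]@[.93,.37]; 
    print('dist hist',np.percentile(d,[5,25,50,75,95]))
    P=P[d<np.percentile(d,5)+.03]; v=cv2.fitLine(P[:,:2].astype(np.float32),cv2.DIST_HUBER,0,.01,.01).ravel(); e=(P[:,:2]-v[2:])@v[:2]; print('front',v,v[2:]+v[:2]*(e.max()+e.min())/2,np.ptp(e),np.degrees(np.arctan2(v[1],v[0])))
    m=((C[...,2]>0.05)&(C[...,2]<0.074)&(C[...,1]>0.1)&(C[...,1]<0.3)&(C[...,0]>.42)&(C[...,0]<0.56))
    P=C[m]; d=P[:,:2]@[.93,.37]; print('handle?',len(P),P.mean(0) if len(P) else '')
t=load('top0')
k=cv2.resize(cv2.cvtColor(t['frame'],cv2.COLOR_RGB2BGR)[85:215,140:240],None,fx=6,fy=6,interpolation=cv2.INTER_CUBIC)[:, :];cv2.imwrite('pics/cab.png',cv2.resize(k[300:],None,fx=1,fy=1))
s=load('side0');k=cv2.resize(cv2.cvtColor(s['frame'],cv2.COLOR_RGB2BGR)[110:210,190:305],None,fx=6,fy=6,interpolation=cv2.INTER_CUBIC);cv2.imwrite('pics/cabs.png',k)
E
```

```text
top0 cabtop ((0.749478816986084, 0.2917962372303009), (0.22807635366916656, 0.2410489022731781), 22.333080291748047) 0.10047334263357277 [[0.5979999899864197, 0.36000001430511475], [0.6899999976158142, 0.13699999451637268], [0.9010000228881836, 0.2240000069141388], [0.8090000152587891, 0.44699999690055847]]
dist hist [0.54139081 0.54623109 0.55381905 0.5972715  0.69671797]
front [ 0.37440425 -0.9272656   0.51253706  0.19706059] [0.51288426 0.1962007 ] 0.23316707080263183 -68.0125
handle? 234 [0.48846893 0.19070006 0.06464242]
side0 cabtop ((0.7446019649505615, 0.2898523807525635), (0.23509535193443298, 0.24638871848583221), 23.24390983581543) 0.0994320389950758 [[0.5879999995231628, 0.3569999933242798], [0.6850000023841858, 0.12999999523162842], [0.9010000228881836, 0.22300000488758087], [0.8040000200271606, 0.4490000009536743]]
dist hist [0.53674512 0.54061755 0.54705113 0.59617647 0.69252174]
front [ 0.3725481  -0.9280129   0.50912154  0.18585154] [0.50722365 0.19057915] 0.23370433934748477 -68.127144
handle? 424 [0.49313225 0.19170948 0.06291929]
```

View pics/cab.png

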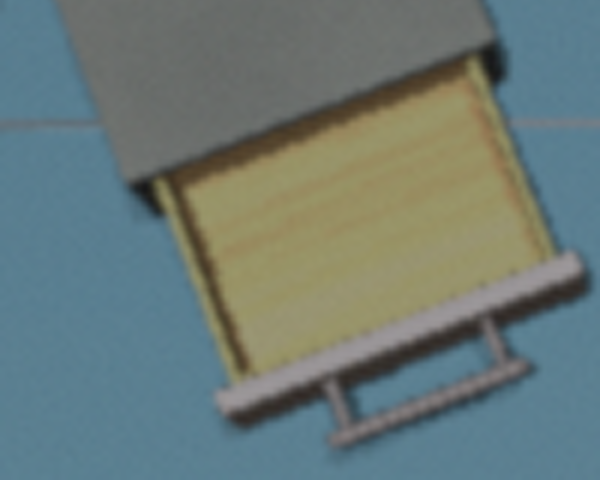

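View pics/cabs.png

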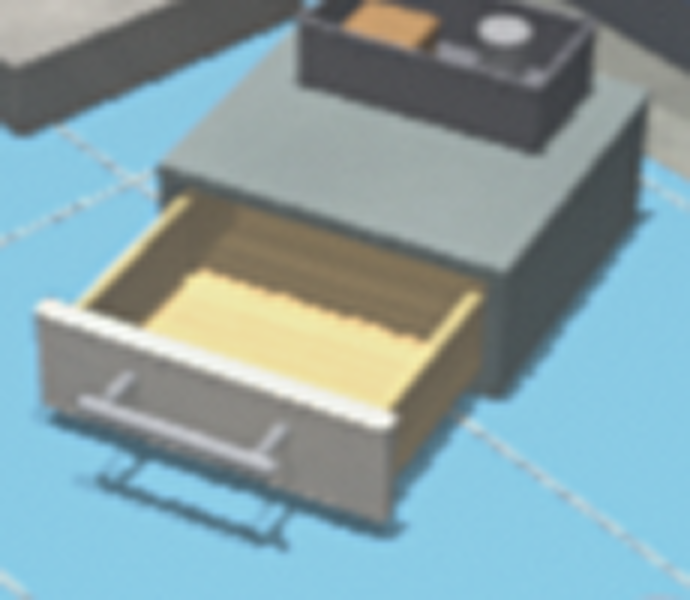

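```bash
cat >> h.py <<'E'
def goto(p,xaz,s=None):
    "target TCP p, tool down, tool x at azimuth xaz deg (mod 180, nearest) -> row"
    s=s or sense(); R0=R.from_quat(s['tool_rot'])
    best=None
    for a in (xaz,xaz+180):
        a=np.radians(a); x=np.array([np.cos(a),np.sin(a),0]); y=np.array([0,0,-1.]); z=np.cross(x,y)
        rv=(R0.inv()*R.from_matrix(np.stack([x,y,z],1))).as_rotvec()
        d=R0.inv().apply(np.array(p)-s['tcp_pos'])*100
        print('az',np.degrees(a).round(1),'row',np.concatenate([rv,d]).round(3).tolist())
def st():
    s=sense(); x=R.from_quat(s['tool_rot']).as_matrix(); print('t',round(s['t'],2),'tcp',s['tcp_pos'].round(4),'xaz',np.degrees(np.arctan2(x[1,0],x[0,0])).round(2),'ydir',x[:,1].round(3),'F',s['force'].round(2),'gap',round(s['finger_gap'],3),'q',s['q'].round(3))
E
python3 - <<'E'
from h import *
st(); goto([0.44,-0.335,0.25],24.5)
E
```

```text
t 0.15 tcp [0.2804 0.558  0.2496] xaz 63.31 ydir [-0.001 -0.001 -1.   ] F [-0.57  0.52  0.13] gap 0.998 q [ 0.927  0.528  1.434  0.     1.181 -0.178]
az 24.5 row [0.0, 0.677, -0.002, -72.618, 0.058, -54.372]
az 204.5 row [-0.002, -2.464, -0.0, -72.618, 0.058, -54.372]
```

Call:
step_arm(
  moves=[
    [0, 0.15, 0, -6, 0, -8, -1],
    [0, 0.25, 0, -11, 0, -14, -1],
    [0, 0.3, 0, -15, 0, -20, -1],
    [0, 0.35, 0, -20, 0, -26, -1],
    [0, 0.4, 0, -25, 0, -32, -1],
    [0, 0.4, 0, -30, 0, -37, -1],
    [0, 0.45, 0, -36, 0, -40, -1],
    [0, 0.5, 0, -42, 0, -42, -1],
    [0, 0.55, 0, -47, 0, -44, -1],
    [0, 0.6, 0, -53, 0, -46, -1],
    [0, 0.65, 0, -58, 0, -48, -1],
    [0, 0.677, 0, -63, 0, -50, -1],
  ],
)

```text
t: 1.65
tcp_pos: [0.4489, -0.1564, 0.2504]
tool_rot: [0.691, 0.149, -0.15, -0.691]
force: [1.3, -0.1, 0.2]
finger_gap: 1.002
```

```bash
python3 - <<'E'
from h import *
st(); goto([0.44,-0.335,0.2],24.5)
E
```

```text
t 1.65 tcp [ 0.4489 -0.1564  0.2504] xaz 24.45 ydir [-0.001 -0.001 -1.   ] F [ 1.32 -0.06  0.19] gap 1.002 q [-0.57   0.327  1.797 -0.002  1.017 -0.996]
az 24.5 row [0.001, -0.001, -0.001, -8.197, 5.06, -15.881]
az 204.5 row [0.002, 3.141, 0.002, -8.197, 5.06, -15.881]
```

Call:
step_arm(
  moves=[
    [0, 0, 0, -3, 1, -5.5, -1],
    [0, 0, 0, -6, 3, -11, -1],
    [0, 0, 0, -8.2, 5, -15.9, -1],
    [0, 0, 0, -8.2, 5, -15.9, -1],
    [0, 0, 0, -8.2, 5, -15.9, -1],
  ],
)

```text
t: 2.28
tcp_pos: [0.4395, -0.3345, 0.2001]
tool_rot: [-0.691, -0.149, 0.15, 0.692]
force: [-0.1, 0.9, -0.8]
finger_gap: 1.0
```

```bash
python3 - <<'E'
from h import *
st(); s=snap('wrist','w1'); print(proj(s,[.44,-.335,.024]))
st()
E
```

```text
t 2.27 tcp [ 0.4395 -0.3345  0.2001] xaz 24.4 ydir [-0.002  0.001 -1.   ] F [-0.1   0.94 -0.83] gap 1.0 q [-8.520e-01  4.970e-01  1.666e+00 -1.000e-03  9.800e-01 -1.278e+00]
[257.40713379 173.4745069 ]
t 2.33 tcp [ 0.4397 -0.3338  0.2005] xaz 24.48 ydir [-0.001  0.    -1.   ] F [-0.34  0.35 -0.17] gap 1.004 q [-8.510e-01  4.960e-01  1.667e+00 -1.000e-03  9.800e-01 -1.278e+00]
```

View pics/w1.png

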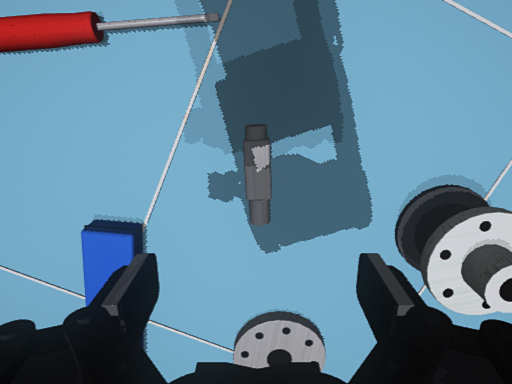

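Gauge upright at columns 244–272, rows 124–224; hub flange top right (480,260). I measure the handle using depth and edges.

```bash
python3 - <<'E'
from h import *
s=load('w1'); C=cloud(s)
m=((C[...,2]>0.008)&(C[...,2]<.04)); m[:110]=0;m[235:]=0;m[:,:235]=0;m[:,285:]=0
P=C[m]; print(len(P),np.median(P[:,2]))
g=m.astype(np.uint8)
for v in range(118,232,6):
    u=np.where(m[v])[0]; 
    if len(u): print(v,u.min(),u.max(),np.nanmedian(C[v,u,2]).round(4))
k=cv2.resize(cv2.cvtColor(s['frame'],cv2.COLOR_RGB2BGR)[115:235,225:295],None,fx=5,fy=5,interpolation=cv2.INTER_CUBIC);k=cv2.convertScaleAbs(k,alpha=1.8);cv2.imwrite('pics/w1c.png',k)
E
```

```text
2421 0.023467336742209577
124 261 265 0.009
130 245 266 0.0203
136 245 267 0.0203
142 243 269 0.0236
148 243 269 0.0243
154 244 270 0.0241
160 244 270 0.0237
166 244 270 0.024
172 245 270 0.0244
178 245 270 0.0241
184 245 271 0.0241
190 246 271 0.0239
196 246 271 0.024
202 249 269 0.0203
208 249 269 0.0207
214 250 269 0.0203
220 250 270 0.0209
```

View pics/w1c.png

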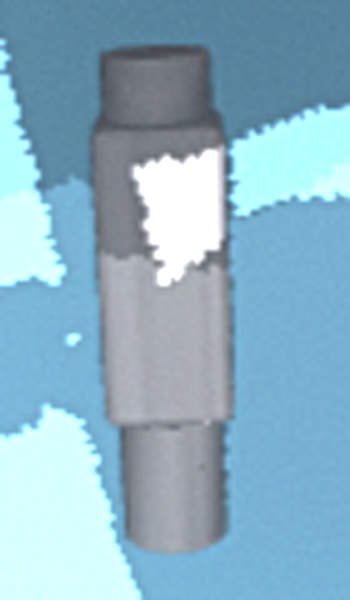

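```bash
python3 - <<'E'
from h import *
s=load('w1')
a=onplane(s,256.5,140.6,.024);b=onplane(s,258.9,199,.024)
l=onplane(s,244.2,168,.024); r=onplane(s,270.7,168,.024)
d=b-a; print(a,b,np.linalg.norm(d),np.linalg.norm(r-l),'centre',(a+b)/2,'axis az',np.degrees(np.arctan2(d[1],d[0])))
az=np.degrees(np.arctan2(d[1],d[0]))
st(); c=(a+b)/2; goto([c[0],c[1],.06],az+90); goto([c[0],c[1],.022],az+90)
E
```

```text
[ 0.42697768 -0.3082112   0.024     ] [ 0.45132891 -0.35664035  0.024     ] 0.05420668571201667 0.023777768934287548 centre [ 0.43915329 -0.33242578  0.024     ] axis az -63.305754823640534
t 2.33 tcp [ 0.4397 -0.3338  0.2005] xaz 24.48 ydir [-0.001  0.    -1.   ] F [-0.34  0.35 -0.17] gap 1.004 q [-8.510e-01  4.960e-01  1.667e+00 -1.000e-03  9.800e-01 -1.278e+00]
az 26.7 row [-0.001, -0.039, -0.001, 0.022, 14.054, 0.143]
az 206.7 row [0.002, 3.103, -0.001, 0.022, 14.054, 0.143]
az 26.7 row [-0.001, -0.039, -0.001, 0.027, 17.854, 0.141]
az 206.7 row [0.002, 3.103, -0.001, 0.027, 17.854, 0.141]
```

Call:
step_arm(
  moves=[
    [0, -0.04, 0, 0, 5, 0.1, -1],
    [0, -0.04, 0, 0, 10, 0.1, -1],
    [0, -0.04, 0, 0, 14, 0.1, -1],
    [0, -0.04, 0, 0, 16, 0.1, -1],
    [0, -0.04, 0, 0, 17.2, 0.1, -1],
    [0, -0.04, 0, 0, 17.85, 0.1, -1],
    [0, -0.04, 0, 0, 17.85, 0.1, -1],
    [0, -0.04, 0, 0, 17.85, 0.1, -1],
  ],
)

```text
t: 3.32
tcp_pos: [0.4395, -0.3333, 0.0229]
tool_rot: [0.688, 0.164, -0.164, -0.688]
force: [0.9, 0.3, -0.3]
finger_gap: 1.004
```

```bash
python3 - <<'E'
from h import *
st(); goto([.4392,-.3325,.022],26.7)
E
```

```text
t 3.33 tcp [ 0.4395 -0.3333  0.0229] xaz 26.78 ydir [-0.    -0.001 -1.   ] F [ 0.91  0.34 -0.29] gap 1.004 q [-0.851  0.787  1.763 -0.002  0.591 -1.317]
az 26.7 row [0.001, 0.001, -0.001, 0.004, 0.091, 0.082]
az 206.7 row [-0.001, -3.14, -0.001, 0.004, 0.091, 0.082]
```

Call:
step_arm(
  moves=[
    [0, 0, 0, 0, 0.05, 0, 0],
    [0, 0, 0, 0, 0.05, 0, 0.3],
    [0, 0, 0, 0, 0.05, 0, 0.6],
    [0, 0, 0, 0, 0.05, 0, 0.8],
    [0, 0, 0, 0, 0.05, 0, 1],
    [0, 0, 0, 0, 0.05, 0, 1],
    [0, 0, 0, 0, 0.05, 0, 1],
    [0, 0, 0, 0, 0.05, 0, 1],
  ],
  grip_force=60,
)

```text
t: 4.32
tcp_pos: [0.4396, -0.3335, 0.0227]
tool_rot: [0.688, 0.164, -0.164, -0.687]
force: [-1.6, 0.1, 5.4]
finger_gap: 0.271
```

```bash
python3 - <<'E'
from h import *
st(); s=snap('wrist','w2')
E
```

```text
t 4.33 tcp [ 0.4396 -0.3335  0.0227] xaz 26.78 ydir [ 0.    -0.002 -1.   ] F [-1.59  0.05  5.44] gap 0.271 q [-0.851  0.787  1.763 -0.002  0.59  -1.317]
```

View pics/w2.png

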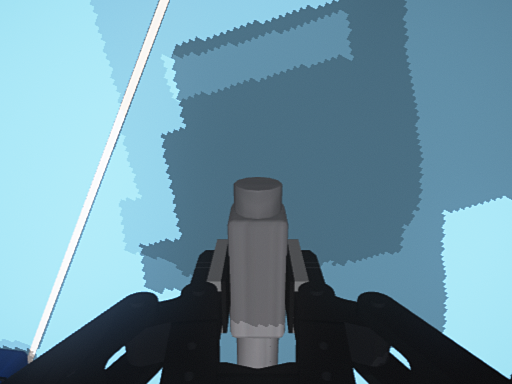

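Handle held squarely between the pads (opening about 23 mm). Lifting.

Call:
step_arm(
  moves=[
    [0, 0, 0, 0, -1, 0, 1],
    [0, 0, 0, 0, -4, 0, 1],
    [0, 0, 0, 0, -8, 0, 1],
    [0, 0, 0, 0, -13, 0, 1],
    [0, 0, 0, 0, -18, 0, 1],
    [0, 0, 0, 0, -20, 0, 1],
    [0, 0, 0, 0, -20, 0, 1],
  ],
)

```text
t: 5.25
tcp_pos: [0.44, -0.3334, 0.2242]
tool_rot: [0.689, 0.164, -0.163, -0.686]
force: [-0.2, 0.3, -4.1]
finger_gap: 0.263
```

```bash
python3 - <<'E'
from h import *
st(); e=np.array([.928,.373]); p=np.array([.510,.193])+.07*e; print(p)
goto([p[0],p[1],.22],21.9)
E
```

```text
t 5.25 tcp [ 0.44   -0.3334  0.2242] xaz 26.78 ydir [ 0.002 -0.004 -1.   ] F [-0.23  0.29 -4.12] gap 0.263 q [-8.500e-01  4.610e-01  1.648e+00 -1.000e-03  1.028e+00 -1.317e+00]
[0.57496 0.21911]
az 21.9 row [0.005, 0.085, 0.0, 36.946, 0.228, 43.243]
az 201.9 row [0.001, -3.056, -0.007, 36.946, 0.228, 43.243]
```

Call:
step_arm(
  moves=[
    [0, 0, 0, 2, 0, 2.3, 1],
    [0, 0.01, 0, 5, 0, 6, 1],
    [0, 0.02, 0, 9, 0, 10.5, 1],
    [0, 0.03, 0, 13, 0, 15, 1],
    [0, 0.04, 0, 17, 0, 20, 1],
    [0, 0.05, 0, 21, 0, 25, 1],
    [0, 0.06, 0, 25, 0, 29.5, 1],
    [0, 0.07, 0, 29, 0, 34, 1],
    [0, 0.08, 0, 33, 0, 38.5, 1],
    [0, 0.085, 0, 35.5, 0, 41.5, 1],
    [0, 0.085, 0, 36.9, 0, 43.2, 1],
    [0, 0.085, 0, 36.9, 0, 43.2, 1],
  ],
)

```text
t: 6.75
tcp_pos: [0.5739, 0.2193, 0.2206]
tool_rot: [0.696, 0.135, -0.136, -0.692]
force: [0.2, -0.4, -4.0]
finger_gap: 0.267
```

```bash
python3 - <<'E'
from h import *
st(); s=snap('wrist','w3');snap('side','s3'); snap('top','t3'); st()
E
```

```text
t 6.75 tcp [0.5739 0.2193 0.2206] xaz 22.03 ydir [-0.001 -0.005 -1.   ] F [ 0.2  -0.43 -3.95] gap 0.267 q [ 0.185  0.548  1.489 -0.005  1.107 -0.197]
t 6.9 tcp [0.5741 0.2171 0.2216] xaz 21.84 ydir [ 0.    -0.005 -1.   ] F [-0.32  0.36 -2.02] gap 0.269 q [ 0.182  0.546  1.49  -0.006  1.107 -0.197]
```

View pics/w3.png

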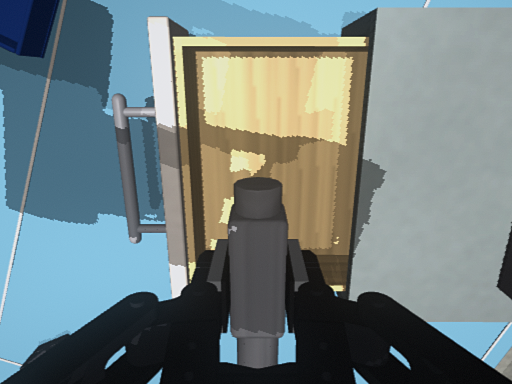

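View pics/s3.png

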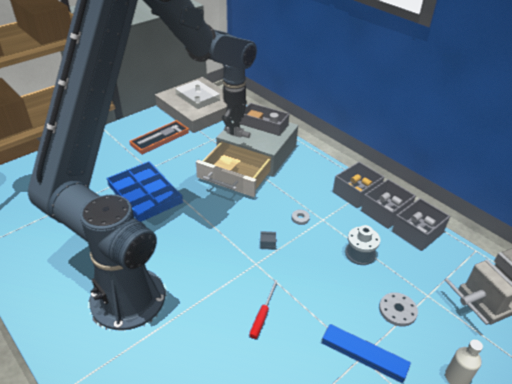

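Wrist view: the drawer interior spans columns 178–365, the front panel is at about 163, the handle at about (127,170), the cabinet edge at about 365. The gauge is over the drawer. I check these against depth.

```bash
python3 - <<'E'
from h import *
s=load('w3'); C=cloud(s); e=np.array([.928,.373]); f=np.array([-.373,.928]); o=np.array([.510,.193])
def loc(P): return np.stack([(P[...,:2]-o)@e,(P[...,:2]-o)@f,P[...,2]],-1)
L=loc(C)
m=np.zeros(L.shape[:2],bool); m[:250]=1; m[175:250,220:300]=0
def st1(n,q): P=L[m&q]; print(n,len(P),np.percentile(P,[3,50,97],axis=0).round(4).tolist()); return C[m&q]
x,y,z=L[...,0],L[...,1],L[...,2]
P=st1('panel top',(z>.083)&(z<.094)&(abs(x)<.03)); v=cv2.fitLine(P[:,:2].astype(np.float32),cv2.DIST_HUBER,0,.01,.01).ravel();print(v)
st1('floor',(z>.01)&(z<.03)&(x>.02)&(x<.13)&(abs(y)<.1))
st1('walltop',(z>.072)&(z<.082)&(x>.02)&(x<.13))
P=st1('cabtop',(z>.095)&(z<.107)&(x>.05)&(x<.3))
st1('handle',(z>.05)&(z<.074)&(x<-.015)&(x>-.07))
st1('gauge hold n/a',(z>.09)&(z<.094))
print('tcp loc',loc(np.array([.574,.2175,.22])))
g=C[180:325,238:280].reshape(-1,3); print('gauge top z',np.percentile(g[:,2],[5,50,95]))
for v in range(60,160,30):
  print([ (u,L[v,u].round(3).tolist()) for u in range(100,400,15)][0:20:2])
E
```

```text
panel top 4839 [[-0.0054, -0.048, 0.0849], [0.002, 0.0465, 0.0875], [0.0087, 0.1167, 0.0888]]
[ 0.3738055  -0.9275071   0.49613857  0.2328176 ]
floor 16464 [[0.0224, -0.0663, 0.0209], [0.0773, 0.0421, 0.0222], [0.1276, 0.0973, 0.0236]]
walltop 1531 [[0.0235, 0.1029, 0.074], [0.0751, 0.1058, 0.0782], [0.1266, 0.1086, 0.0796]]
cabtop 35797 [[0.1466, -0.0417, 0.099], [0.1956, 0.0442, 0.1003], [0.2521, 0.1194, 0.1016]]
handle 2477 [[-0.0452, -0.0529, 0.0622], [-0.0383, 0.0128, 0.0662], [-0.0184, 0.0643, 0.0683]]
gauge hold n/a 401 [[0.1447, -0.0461, 0.0901], [0.1451, 0.0499, 0.0921], [0.1454, 0.1204, 0.0939]]
tcp loc [ 0.0685305 -0.001136   0.22     ]
gauge top z [nan nan nan]
[(100, [-0.078, 0.096, 0.0]), (130, [-0.051, 0.097, -0.0]), (160, [0.001, 0.093, 0.086]), (190, [0.015, 0.094, 0.049]), (220, [0.036, 0.096, 0.021]), (250, [0.062, 0.096, 0.023]), (280, [0.089, 0.096, 0.023]), (310, [0.115, 0.096, 0.023]), (340, [0.141, 0.096, 0.024]), (370, [0.145, 0.093, 0.096])]
[(100, [-0.083, 0.069, -0.0]), (130, [-0.054, 0.069, -0.0]), (160, [-0.001, 0.073, 0.088]), (190, [0.015, 0.072, 0.056]), (220, [0.035, 0.07, 0.021]), (250, [0.062, 0.071, 0.023]), (280, [0.089, 0.071, 0.024]), (310, [0.116, 0.071, 0.022]), (340, [0.143, 0.071, 0.022]), (370, [0.146, 0.073, 0.1])]
[(100, [-0.086, 0.041, 0.001]), (130, [-0.057, 0.041, -0.0]), (160, [-0.003, 0.051, 0.088]), (190, [0.015, 0.049, 0.064]), (220, [0.034, 0.044, 0.022]), (250, [0.062, 0.044, 0.022]), (280, [0.09, 0.044, 0.023]), (310, [0.118, 0.044, 0.022]), (340, [0.145, 0.044, 0.022]), (370, [0.148, 0.053, 0.1])]
[(100, [-0.09, 0.011, 0.0]), (130, [-0.036, 0.024, 0.063]), (160, [-0.004, 0.029, 0.088]), (190, [0.015, 0.026, 0.071]), (220, [0.033, 0.015, 0.021]), (250, [0.062, 0.016, 0.022]), (280, [0.091, 0.016, 0.022]), (310, [0.119, 0.016, 0.023]), (340, [0.148, 0.016, 0.022]), (370, [0.15, 0.032, 0.101])]
```

```bash
python3 - <<'E'
from h import *
e=np.array([.928,.373]); f=np.array([-.373,.928]); o=np.array([.510,.193]); p=o+.077*e+.002*f; print(p)
st();goto([p[0],p[1],.048],21.9)
E
```

```text
[0.58071  0.223577]
t 6.9 tcp [0.5741 0.2171 0.2216] xaz 21.84 ydir [ 0.    -0.005 -1.   ] F [-0.32  0.36 -2.02] gap 0.269 q [ 0.182  0.546  1.49  -0.006  1.107 -0.197]
az 21.9 row [0.005, -0.001, -0.002, 0.887, 17.352, 0.438]
az 201.9 row [0.003, 3.141, 0.007, 0.887, 17.352, 0.438]
```

Call:
step_arm(
  moves=[
    [0.005, 0, 0, 0.9, 2, 0.4, 1],
    [0.005, 0, 0, 0.9, 5, 0.4, 1],
    [0.005, 0, 0, 0.9, 8, 0.4, 1],
    [0.005, 0, 0, 0.9, 11, 0.4, 1],
    [0.005, 0, 0, 0.9, 13.5, 0.4, 1],
    [0.005, 0, 0, 0.9, 15.5, 0.4, 1],
    [0.005, 0, 0, 0.9, 16.7, 0.4, 1],
    [0.005, 0, 0, 0.9, 17.3, 0.4, 1],
    [0.005, 0, 0, 0.9, 17.3, 0.4, 1],
    [0.005, 0, 0, 0.9, 17.3, 0.4, 1],
  ],
)

```text
t: 8.15
tcp_pos: [0.5816, 0.2235, 0.0494]
tool_rot: [0.694, 0.134, -0.134, -0.694]
force: [-1.1, -0.2, -2.9]
finger_gap: 0.27
```

```bash
python3 - <<'E'
from h import *
st()
E
```

```text
t 8.15 tcp [0.5816 0.2235 0.0494] xaz 21.85 ydir [-0. -0. -1.] F [-1.11 -0.2  -2.93] gap 0.27 q [ 0.188  0.794  1.569 -0.     0.778 -0.194]
```

Call:
step_arm(
  moves=[
    [0, 0, 0, 0, 0.2, 0, 1],
    [0, 0, 0, 0, 0.35, 0, 1],
    [0, 0, 0, 0, 0.45, 0, 1],
    [0, 0, 0, 0, 0.45, 0, 1],
  ],
)

```text
t: 8.65
tcp_pos: [0.5816, 0.2234, 0.0448]
tool_rot: [0.694, 0.134, -0.134, -0.694]
force: [0.3, 1.5, -3.9]
finger_gap: 0.265
```

```bash
python3 - <<'E'
from h import *
st(); snap('wrist','w4')
E
```

```text
t 8.65 tcp [0.5816 0.2234 0.0448] xaz 21.85 ydir [-0. -0. -1.] F [ 0.27  1.46 -3.87] gap 0.265 q [ 0.188  0.802  1.57  -0.     0.77  -0.194]
```

View pics/w4.png

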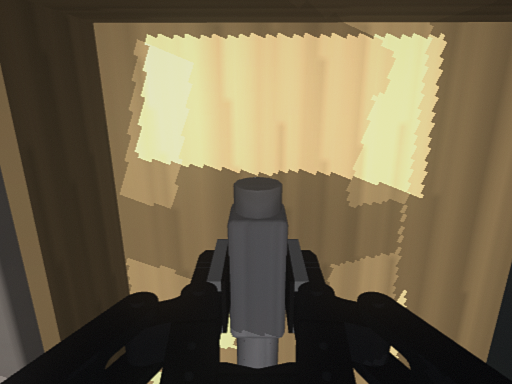

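Call:
step_arm(
  moves=[
    [0, 0, 0, 0, 0.1, 0, 1],
    [0, 0, 0, 0, 0.1, 0, 1],
    [0, 0, 0, 0, 0.1, 0, 1],
  ],
)

```text
t: 9.07
tcp_pos: [0.5821, 0.2236, 0.0447]
tool_rot: [-0.694, -0.134, 0.134, 0.694]
force: [-1.1, -0.0, 5.4]
finger_gap: 0.27
```

Call:
step_arm(
  moves=[
    [0, 0, 0, 0, 0.1, 0, 1],
    [0, 0, 0, 0, 0.1, 0, 1],
    [0, 0, 0, 0, 0.1, 0, 1],
  ],
)

```text
t: 9.45
tcp_pos: [0.5827, 0.2239, 0.0448]
tool_rot: [-0.694, -0.135, 0.133, 0.694]
force: [-2.1, 0.0, 5.8]
finger_gap: 0.262
```

Contact at z = 0.0447, as predicted. Releasing gently and retreating.

Call:
step_arm(
  moves=[
    [0, 0, 0, 0, 0, 0, 0.4],
    [0, 0, 0, 0, 0, 0, 0.35],
    [0, 0, 0, 0, 0, 0, 0.25],
    [0, 0, 0, 0, 0, 0, 0.1],
    [0, 0, 0, 0, 0, 0, -0.1],
    [0, 0, 0, 0, 0, 0, -0.1],
    [0, 0, 0, 0, -1.5, 0, -0.1],
    [0, 0, 0, 0, -4, 0, -0.1],
    [0, 0, 0, 0, -9, 0, -0.1],
    [0, 0, 0, 0, -14, 0, -0.1],
    [0, 0, 0, 0, -18, 0, -0.1],
    [0, 0, 0, 0, -18, 0, -0.1],
  ],
)

```text
t: 10.95
tcp_pos: [0.5846, 0.2243, 0.2302]
tool_rot: [-0.694, -0.139, 0.129, 0.694]
force: [0.2, -0.0, -0.7]
finger_gap: 0.548
```

```bash
python3 - <<'E'
from h import *
st(); snap('wrist','w5')
E
```

```text
t 10.95 tcp [0.5846 0.2243 0.2302] xaz 21.86 ydir [ 0.013  0.003 -1.   ] F [ 0.21 -0.02 -0.74] gap 0.548 q [ 0.188  0.546  1.46   0.     1.122 -0.194]
```

View pics/w5.png

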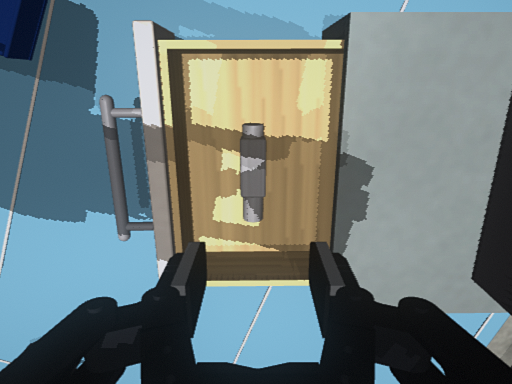

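Gauge lies flat at (253,172) in the drawer. Next I close the gripper, turn 90° and go in front of the handle.

```bash
python3 - <<'E'
from h import *
s=load('w5'); C=cloud(s); e=np.array([.928,.373]); f=np.array([-.373,.928]); o=np.array([.510,.193])
x=(C[...,:2]-o)@e; y=(C[...,:2]-o)@f; z=C[...,2]
m=(z>.05)&(z<.074)&(x<-.03)&(x>-.07); print('handle',np.percentile(x[m],[3,50,97]),np.percentile(y[m],[1,99]),np.percentile(z[m],[50,97]))
m=(z>.03)&(z<.06)&(x>.03)&(x<.12)&(abs(y)<.08); print('gauge',np.median(x[m]),np.percentile(y[m],[2,98]),np.median(z[m]))
p=o-.095*e+.005*f;goto([p[0],p[1],.2],111.9)
p=o-.095*e+.005*f;goto([p[0],p[1],.066],111.9)
E
```

```text
handle [-0.04395349 -0.03784345 -0.03276069] [-0.05745465  0.06741277] [0.06641791 0.06838523]
gauge 0.07949958957523252 [-0.0491408   0.04107636] 0.04547033851307264
az 111.9 row [0.007, -1.571, 0.005, -17.456, 2.624, 0.339]
az 291.9 row [-0.005, 1.57, 0.007, -17.456, 2.624, 0.339]
az 111.9 row [0.007, -1.571, 0.005, -17.561, 16.023, 0.357]
az 291.9 row [-0.005, 1.57, 0.007, -17.561, 16.023, 0.357]
```

Call:
step_arm(
  moves=[
    [0, -0.17, 0, -3, 0, 0, 0.5],
    [0, -0.34, 0, -6, 0, 0, 1],
    [0, -0.52, 0, -9, 0, 0.2, 1],
    [0, -0.7, 0, -12, 0, 0.3, 1],
    [0, -0.88, 0, -15, 1, 0.3, 1],
    [0, -1.06, 0, -17.5, 2, 0.3, 1],
    [0, -1.24, 0, -17.5, 2, 0.3, 1],
    [0, -1.42, 0, -17.5, 2, 0.3, 1],
    [0, -1.57, 0, -17.5, 2, 0.3, 1],
    [0, -1.57, 0, -17.5, 2, 0.3, 1],
    [0, -1.57, 0, -17.5, 2, 0.3, 1],
  ],
)

```text
t: 12.38
tcp_pos: [0.4191, 0.1616, 0.2057]
tool_rot: [0.399, 0.587, -0.583, -0.395]
force: [0.5, -0.3, 0.3]
finger_gap: 0.002
```

```bash
python3 - <<'E'
from h import *
e=np.array([.928,.373]); f=np.array([-.373,.928]); o=np.array([.510,.193])
st();p=o-.095*e+.005*f;goto([p[0],p[1],.066],111.9)
E
```

```text
t 12.38 tcp [0.4191 0.1616 0.2057] xaz 111.69 ydir [ 0.006  0.002 -1.   ] F [ 0.49 -0.35  0.28] gap 0.002 q [ 1.180e-01  3.630e-01  1.912e+00  1.000e-03  8.600e-01 -1.832e+00]
az 111.9 row [0.006, -0.004, -0.001, 0.041, 13.974, -0.011]
az 291.9 row [0.002, 3.138, 0.01, 0.041, 13.974, -0.011]
```

Call:
step_arm(
  moves=[
    [0.006, 0, 0, 0, 4, 0, 1],
    [0.006, 0, 0, 0, 9, 0, 1],
    [0.006, 0, 0, 0, 12.5, 0, 1],
    [0.006, 0, 0, 0, 14, 0, 1],
    [0.006, 0, 0, 0, 14, 0, 1],
    [0.006, 0, 0, 0, 14, 0, 1],
  ],
)

```text
t: 13.12
tcp_pos: [0.4203, 0.1619, 0.0661]
tool_rot: [0.398, 0.585, -0.585, -0.397]
force: [-0.0, -0.7, 0.5]
finger_gap: 0.0
```

```bash
python3 - <<'E'
from h import *
st(); s=snap('side','s6');k=cv2.resize(cv2.cvtColor(s['frame'],cv2.COLOR_RGB2BGR)[100:220,150:310],None,fx=5,fy=5,interpolation=cv2.INTER_CUBIC);cv2.imwrite('pics/s6c.png',k)
E
```

```text
t 13.12 tcp [0.4203 0.1619 0.0661] xaz 111.65 ydir [ 0.001 -0.001 -1.   ] F [-0.04 -0.72  0.54] gap 0.0 q [ 1.190e-01  6.470e-01  2.009e+00 -2.000e-03  4.840e-01 -1.828e+00]
```

View pics/s6c.png

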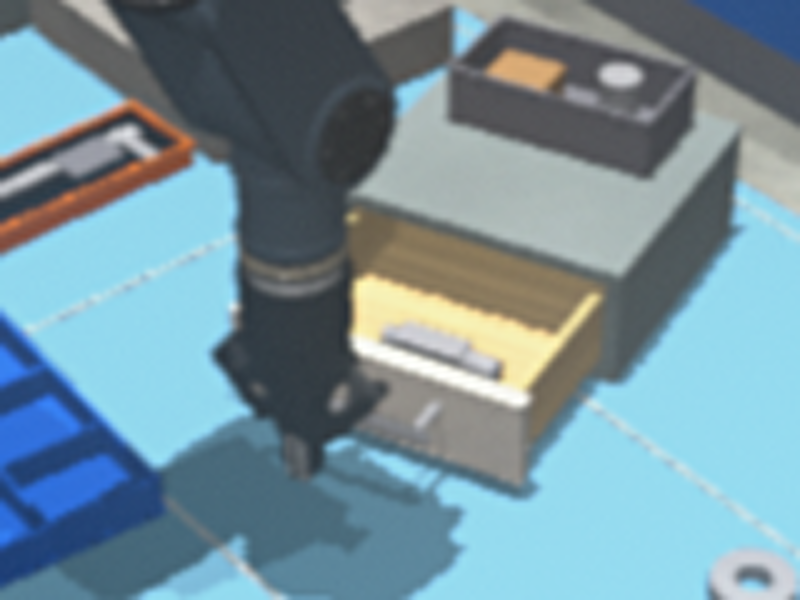

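Side view: closed gripper stands in front of the handle at the right height, gauge in the drawer. Push along −z.

Call:
step_arm(
  moves=[
    [0, 0, 0, 0, 0, -1.2, 1],
    [0, 0, 0, 0, 0, -2.4, 1],
    [0, 0, 0, 0, 0, -3.2, 1],
    [0, 0, 0, 0, 0, -3.8, 1],
    [0, 0, 0, 0, 0, -4.4, 1],
    [0, 0, 0, 0, 0, -5.2, 1],
    [0, 0, 0, 0, 0, -6, 1],
    [0, 0, 0, 0, 0, -7, 1],
    [0, 0, 0, 0, 0, -8, 1],
    [0, 0, 0, 0, 0, -9, 1],
    [0, 0, 0, 0, 0, -10, 1],
    [0, 0, 0, 0, 0, -11, 1],
  ],
)

```text
t: 14.68
tcp_pos: [0.5234, 0.2028, 0.0666]
tool_rot: [0.398, 0.585, -0.585, -0.396]
force: [-1.3, 0.1, -0.6]
finger_gap: -0.002
```

```bash
python3 - <<'E'
from h import *
e=np.array([.928,.373]); f=np.array([-.373,.928]); o=np.array([.510,.193])
st(); p=sense()['tcp_pos'][:2]-o; print(p@e,p@f)
E
```

```text
t 14.68 tcp [0.5234 0.2028 0.0666] xaz 111.66 ydir [ 0.002 -0.001 -1.   ] F [-1.35  0.13 -0.57] gap -0.002 q [ 1.710e-01  7.160e-01  1.729e+00 -1.000e-03  6.950e-01 -1.777e+00]
0.016061435037613835 0.004075005505430135
```

Call:
step_arm(
  moves=[
    [0, 0, 0, 0, 0, -1, 1],
    [0, 0, 0, 0, 0, -2, 1],
    [0, 0, 0, 0, 0, -3, 1],
    [0, 0, 0, 0, 0, -4, 1],
    [0, 0, 0, 0, 0, -4.8, 1],
    [0, 0, 0, 0, 0, -5.4, 1],
    [0, 0, 0, 0, 0, -5.8, 1],
    [0, 0, 0, 0, 0, -5.8, 1],
  ],
)

```text
t: 15.68
tcp_pos: [0.5781, 0.2243, 0.0669]
tool_rot: [0.398, 0.586, -0.584, -0.396]
force: [-0.6, 0.2, -0.6]
finger_gap: -0.0
```

Call:
step_arm(
  moves=[
    [0, 0, 0, 0, 0, -0.3, 1],
    [0, 0, 0, 0, 0, -0.5, 1],
    [0, 0, 0, 0, 0, -0.5, 1],
  ],
)

```text
t: 16.05
tcp_pos: [0.5814, 0.2256, 0.0668]
tool_rot: [-0.398, -0.585, 0.585, 0.397]
force: [-4.7, -2.8, 3.3]
finger_gap: 0.001
```

```bash
python3 - <<'E'
from h import *
e=np.array([.928,.373]); f=np.array([-.373,.928]); o=np.array([.510,.193])
st(); p=sense()['tcp_pos'][:2]-o; print(p@e,p@f)
E
```

```text
t 16.05 tcp [0.5814 0.2256 0.0668] xaz 111.68 ydir [ 0.001 -0.001 -1.   ] F [-4.69 -2.84  3.25] gap 0.001 q [ 0.192  0.768  1.563 -0.002  0.81  -1.756]
0.07842220731953492 0.0036408733478605986
```

Contact force is rising at x = 0.078, about where the drawer should be shut. I push a little more to confirm the stop.

Call:
step_arm(
  moves=[
    [0, 0, 0, 0, 0, -0.3, 1],
    [0, 0, 0, 0, 0, -0.5, 1],
    [0, 0, 0, 0, 0, -0.5, 1],
  ],
)

```text
t: 16.42
tcp_pos: [0.5815, 0.2258, 0.0665]
tool_rot: [-0.395, -0.582, 0.589, 0.399]
force: [-9.6, -5.7, 8.1]
finger_gap: 0.0
```

Call:
step_arm(
  moves=[
    [0, 0, 0, 0, 0, -0.4, 1],
    [0, 0, 0, 0, 0, -0.6, 1],
    [0, 0, 0, 0, 0, -0.6, 1],
  ],
)

```text
t: 16.8
tcp_pos: [0.5815, 0.2261, 0.0661]
tool_rot: [-0.392, -0.578, 0.593, 0.401]
force: [-11.1, -6.3, 8.5]
finger_gap: -0.001
```

```bash
python3 - <<'E'
from h import *
e=np.array([.928,.373]); f=np.array([-.373,.928]); o=np.array([.510,.193])
st(); p=sense()['tcp_pos'][:2]-o; print(p@e,p@f)
s=snap('side','s7');k=cv2.resize(cv2.cvtColor(s['frame'],cv2.COLOR_RGB2BGR)[100:220,150:310],None,fx=5,fy=5,interpolation=cv2.INTER_CUBIC);cv2.imwrite('pics/s7c.png',k)
E
```

```text
t 16.8 tcp [0.5815 0.2261 0.0661] xaz 111.78 ydir [-0.023 -0.009 -1.   ] F [-11.09  -6.3    8.54] gap -0.001 q [ 0.194  0.776  1.544 -0.006  0.846 -1.753]
0.07867260298753868 0.004015086473093121
```

View pics/s7c.png

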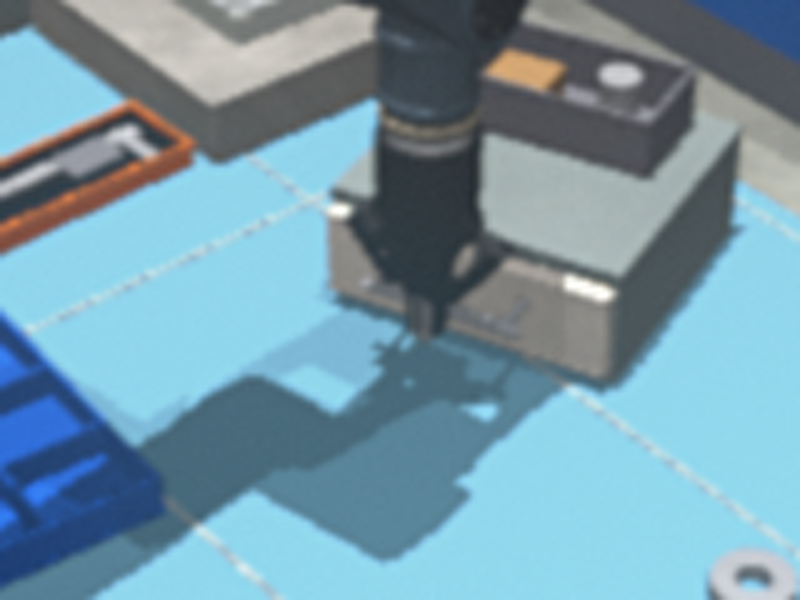

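Drawer front flush with the unit and a firm stop at about 13 N. Back off, rise, go look at the hub.

Call:
step_arm(
  moves=[
    [0.02, 0, 0, 0, -0.2, 1, 1],
    [0.02, 0, 0, 0, -0.2, 3, 1],
    [0.02, 0, 0, 0, -0.2, 6, 1],
    [0.02, 0, 0, 0, -2, 8, 1],
    [0.02, 0, 0, 0, -7, 8, 1],
    [0.02, 0, 0, 0, -12, 8, 1],
    [0.02, 0, 0, 0, -17, 8, 1],
    [0.02, 0, 0, 0, -19, 8, 1],
    [0.02, 0, 0, 0, -19, 8, 1],
  ],
)

```text
t: 17.98
tcp_pos: [0.5136, 0.1987, 0.2603]
tool_rot: [-0.39, -0.574, 0.596, 0.403]
force: [-0.1, -0.3, -1.3]
finger_gap: -0.0
```

```bash
python3 - <<'E'
from h import *
st(); goto([.6,-.27,.27],24.5)
s=snap('side','s8');snap('top','t8');k=cv2.resize(cv2.cvtColor(s['frame'],cv2.COLOR_RGB2BGR)[100:220,150:310],None,fx=5,fy=5,interpolation=cv2.INTER_CUBIC);cv2.imwrite('pics/s8c.png',k)
C=cloud(s); e=np.array([.928,.373]); f=np.array([-.373,.928]); o=np.array([.510,.193])
x=(C[...,:2]-o)@e; y=(C[...,:2]-o)@f; z=C[...,2]
b=(abs(y)<.13)
m=b&(z>.04)&(z<.08)&(x>0.05)&(x<.16); print('front face x',np.percentile(x[m],[5,25,50,75,95]))
E
```

```text
t 17.98 tcp [0.5136 0.1987 0.2603] xaz 111.78 ydir [-0.034 -0.015 -0.999] F [-0.07 -0.26 -1.32] gap -0.0 q [ 0.171  0.43   1.584 -0.01   1.163 -1.776]
az 24.5 row [-0.028, 1.523, -0.029, -46.729, -0.554, 9.392]
az 204.5 row [-0.03, -1.618, 0.029, -46.729, -0.554, 9.392]
front face x [0.0908335  0.12641903 0.13004666 0.13257226 0.13819775]
```

View pics/s8c.png

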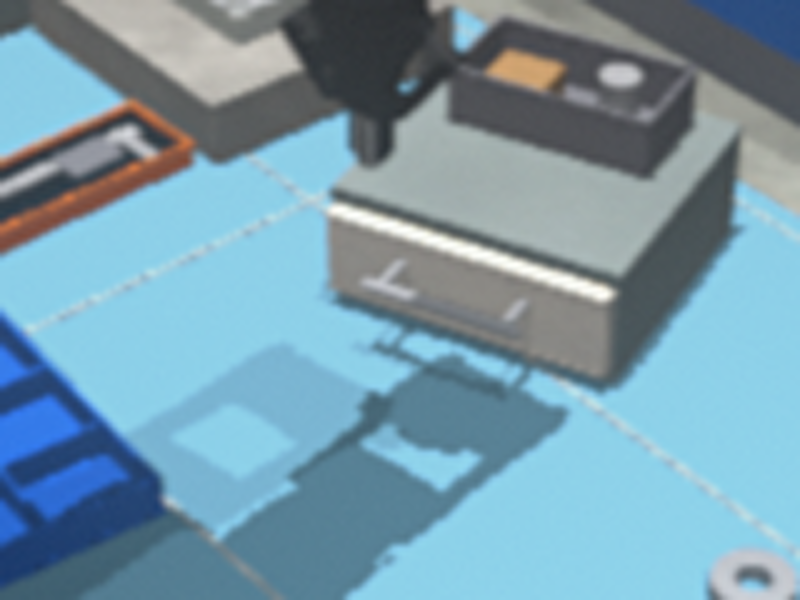

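Drawer is shut, with the front edge uniform along the unit. Moving toward the hub.

Call:
step_arm(
  moves=[
    [-0.02, 0.15, -0.02, -3, 0, 0.5, 0.5],
    [-0.03, 0.32, -0.03, -8, 0, 1.5, 0],
    [-0.03, 0.5, -0.03, -13, 0, 2.5, -0.5],
    [-0.03, 0.68, -0.03, -18, 0, 3.5, -1],
    [-0.03, 0.86, -0.03, -23, 0, 4.5, -1],
    [-0.03, 1.04, -0.03, -28, 0, 5.5, -1],
    [-0.03, 1.2, -0.03, -33, -0.3, 6.5, -1],
    [-0.03, 1.35, -0.03, -38, -0.5, 7.5, -1],
    [-0.03, 1.523, -0.03, -43, -0.5, 8.5, -1],
    [-0.03, 1.523, -0.03, -46.7, -0.5, 9.4, -1],
    [-0.03, 1.523, -0.03, -46.7, -0.5, 9.4, -1],
    [-0.03, 1.523, -0.03, -46.7, -0.5, 9.4, -1],
  ],
)

```text
t: 19.58
tcp_pos: [0.5969, -0.2694, 0.2646]
tool_rot: [-0.69, -0.147, 0.153, 0.692]
force: [0.2, 0.3, -0.1]
finger_gap: 0.998
```

```bash
python3 - <<'E'
from h import *
st(); s=snap('wrist','w9'); print(proj(s,[.6375,-.3185,.106]))
E
```

```text
t 19.57 tcp [ 0.5969 -0.2694  0.2646] xaz 24.49 ydir [-0.009  0.001 -1.   ] F [ 0.24  0.31 -0.09] gap 0.998 q [-0.593  0.558  1.331 -0.004  1.261 -1.019]
[276.44567244 243.92424444]
```

View pics/w9.png

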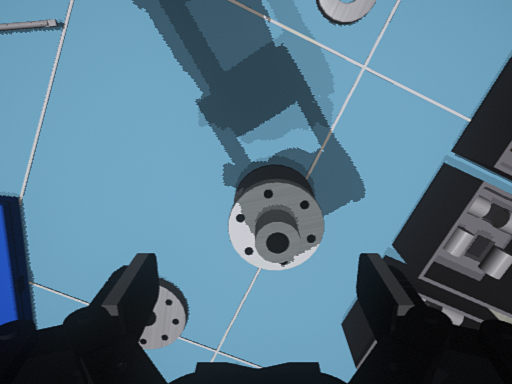

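Hub boss top at (278,243), flange centred near (277,222). Fit both.

```bash
python3 - <<'E'
from h import *
s=load('w9'); C=cloud(s)
def comp(lo,hi):
    m=((C[...,2]>lo)&(C[...,2]<hi)).astype(np.uint8); m[:,:215]=0; m[:,340:]=0; m[:160]=0; m[300:]=0
    return m
m=comp(.1,.115); P=C[m>0]; z=np.median(P[:,2]); c,_=cv2.findContours(m,0,1); c=max(c,key=cv2.contourArea); E=cv2.fitEllipse(c); print('boss',E,z,onplane(s,*E[0],z), 'xy mid',(P.max(0)+P.min(0))/2,np.ptp(P,axis=0))
for q in [np.array([onplane(s,*p[0],z)[:2] for p in c],np.float32)]: print(cv2.minEnclosingCircle(q),cv2.fitEllipse(q))
m=comp(.066,.082); P=C[m>0]; z=np.median(P[:,2]); m2=comp(.066,.115); c,_=cv2.findContours(m2,0,1); c=max(c,key=cv2.contourArea)
q=np.array([onplane(s,*p[0],z)[:2] for p in c],np.float32); print('flange',z,cv2.fitEllipse(q),cv2.minEnclosingCircle(q))
g=C[230:260,130:200]; print('floor',np.nanmedian(C[100:130,60:120,2]))
E
```

```text
boss ((277.2819519042969, 240.6689910888672), (43.12117385864258, 45.272708892822266), 91.82427215576172) 0.10615070909499891 [ 0.63675244 -0.31518603  0.10615071] xy mid [ 0.63750199 -0.31670167  0.10403462] [0.04133353 0.04155414 0.00801958]
((0.6368455290794373, -0.3155214786529541), 0.021936722099781036) ((0.6369374394416809, -0.3155926465988159), (0.040841586887836456, 0.042979106307029724), 34.92506790161133)
flange 0.07414618439734666 ((0.6369606256484985, -0.3155187666416168), (0.09411440789699554, 0.09630728513002396), 34.20930862426758) ((0.636781632900238, -0.3154810667037964), 0.048674289137125015)
floor 2.00165688175602e-05
```

```bash
python3 - <<'E'
from h import *
goto([.637,-.316,.16],24.5)
E
```

```text
az 24.5 row [-0.004, 0.001, -0.007, 1.751, 10.477, -5.983]
az 204.5 row [-0.011, -3.141, 0.006, 1.751, 10.477, -5.983]
```

Call:
step_arm(
  moves=[
    [-0.004, 0, -0.007, 0.9, 2, -3, -1],
    [-0.004, 0, -0.007, 1.75, 5, -6, -1],
    [-0.004, 0, -0.007, 1.75, 8.5, -6, -1],
    [-0.004, 0, -0.007, 1.75, 10.5, -6, -1],
    [-0.004, 0, -0.007, 1.75, 10.5, -6, -1],
    [-0.004, 0, -0.007, 1.75, 10.5, -6, -1],
  ],
)

```text
t: 20.38
tcp_pos: [0.6379, -0.316, 0.1613]
tool_rot: [0.692, 0.151, -0.15, -0.69]
force: [0.3, 0.2, 0.1]
finger_gap: 1.003
```

```bash
python3 - <<'E'
from h import *
st(); goto([.637,-.316,.098],24.5); snap('wrist','w10')
E
```

```text
t 20.38 tcp [ 0.6379 -0.316   0.1613] xaz 24.58 ydir [ 0.002 -0.001 -1.   ] F [0.34 0.2  0.08] gap 1.003 q [-0.617  0.74   1.27   0.     1.13  -1.046]
az 24.5 row [0.002, 0.001, 0.001, -0.088, 6.326, 0.046]
az 204.5 row [0.002, -3.14, -0.003, -0.088, 6.326, 0.046]
```

View pics/w10.png

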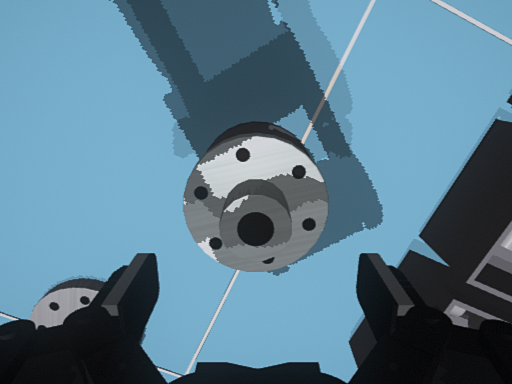

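Boss centred at (256,229), midway between the pads (256.5). Descend and grip.

Call:
step_arm(
  moves=[
    [0.002, 0, 0.001, -0.1, 1.5, 0, -1],
    [0.002, 0, 0.001, -0.1, 3, 0, -1],
    [0.002, 0, 0.001, -0.1, 4.5, 0, -1],
    [0.002, 0, 0.001, -0.1, 5.7, 0, -1],
    [0.002, 0, 0.001, -0.1, 6.3, 0, -1],
    [0.002, 0, 0.001, -0.1, 6.3, 0, -1],
    [0.002, 0, 0.001, -0.1, 6.3, 0, -1],
  ],
)

```text
t: 21.3
tcp_pos: [0.6377, -0.3171, 0.0992]
tool_rot: [0.691, 0.151, -0.15, -0.69]
force: [-0.1, -0.1, -0.2]
finger_gap: 1.004
```

```bash
python3 - <<'E'
from h import *
st(); goto([.637,-.316,.098],24.5)
E
```

```text
t 21.3 tcp [ 0.6377 -0.3171  0.0992] xaz 24.57 ydir [ 0.002 -0.001 -1.   ] F [-0.08 -0.12 -0.2 ] gap 1.004 q [-0.618  0.814  1.303  0.     1.022 -1.047]
az 24.5 row [0.002, 0.001, 0.001, -0.016, 0.123, 0.126]
az 204.5 row [0.002, -3.14, -0.003, -0.016, 0.123, 0.126]
```

Call:
step_arm(
  moves=[
    [0.002, 0, 0.001, 0, 0.05, 0.1, -0.6],
    [0.002, 0, 0.001, 0, 0.05, 0.1, -0.3],
    [0.002, 0, 0.001, 0, 0.05, 0.1, -0.1],
    [0.002, 0, 0.001, 0, 0.05, 0.1, 0.02],
    [0.002, 0, 0.001, 0, 0.05, 0.1, 0.15],
    [0.002, 0, 0.001, 0, 0.05, 0.1, 0.5],
    [0.002, 0, 0.001, 0, 0.05, 0.1, 1],
    [0.002, 0, 0.001, 0, 0.05, 0.1, 1],
    [0.002, 0, 0.001, 0, 0.05, 0.1, 1],
  ],
  grip_force=80,
)

```text
t: 22.42
tcp_pos: [0.6373, -0.3163, 0.0994]
tool_rot: [0.691, 0.151, -0.15, -0.691]
force: [-1.7, 0.7, 5.8]
finger_gap: 0.466
```

```bash
python3 - <<'E'
from h import *
st(); print(sense()['ft_torque']); snap('wrist','w11')
E
```

```text
t 22.43 tcp [ 0.6373 -0.3163  0.0994] xaz 24.58 ydir [ 0. -0. -1.] F [-1.65  0.72  5.77] gap 0.466 q [-0.617  0.814  1.304  0.     1.024 -1.046]
[ 0.03879891  0.4208949  -0.01110577]
```

View pics/w11.png

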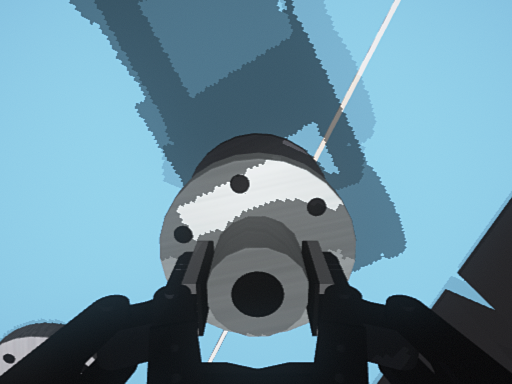

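Boss is held between the pads (opening about 40 mm), flange level. Lift slowly, straight up.

Call:
step_arm(
  moves=[
    [0, 0, 0, 0, -0.3, 0, 1],
    [0, 0, 0, 0, -0.8, 0, 1],
    [0, 0, 0, 0, -1.5, 0, 1],
    [0, 0, 0, 0, -2.2, 0, 1],
    [0, 0, 0, 0, -3, 0, 1],
    [0, 0, 0, 0, -3, 0, 1],
  ],
)

```text
t: 23.22
tcp_pos: [0.6379, -0.3167, 0.1307]
tool_rot: [0.692, 0.151, -0.15, -0.69]
force: [0.8, 0.5, -3.8]
finger_gap: 0.468
```

```bash
python3 - <<'E'
from h import *
st(); goto([.6373,-.3163,.28],24.58);s=snap('side','s12');k=cv2.resize(cv2.cvtColor(s['frame'],cv2.COLOR_RGB2BGR)[170:290,290:440],None,fx=5,fy=5,interpolation=cv2.INTER_CUBIC);cv2.imwrite('pics/s12c.png',k)
E
```

```text
t 23.23 tcp [ 0.6379 -0.3167  0.1307] xaz 24.58 ydir [ 0.002 -0.002 -1.   ] F [ 0.77  0.5  -3.79] gap 0.468 q [-0.617  0.775  1.288  0.     1.076 -1.046]
az 24.6 row [0.002, -0.0, 0.001, -0.016, -14.929, 0.031]
az 204.6 row [-0.002, 3.142, 0.004, -0.016, -14.929, 0.031]
```

View pics/s12c.png

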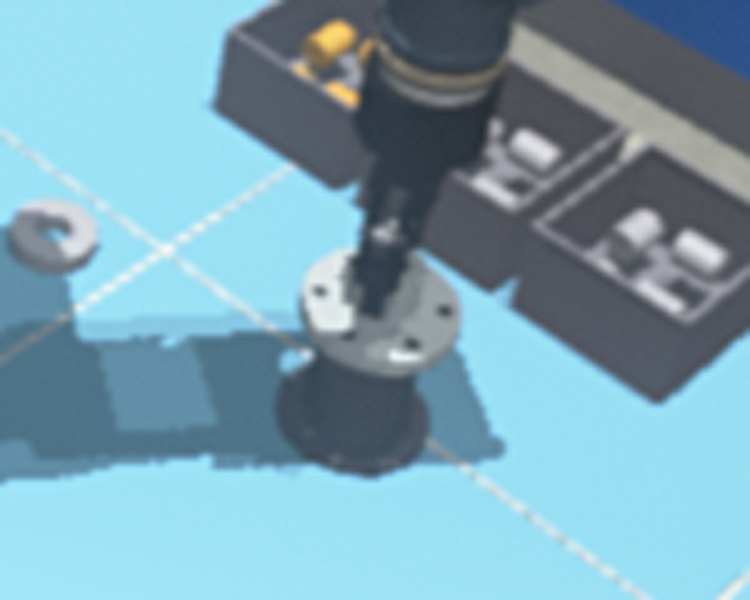

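The hub comes up level with the gripper. Continuing.

Call:
step_arm(
  moves=[
    [0.002, 0, 0.001, 0, -1, 0, 1],
    [0.002, 0, 0.001, 0, -2.5, 0, 1],
    [0.002, 0, 0.001, 0, -4.5, 0, 1],
    [0.002, 0, 0.001, 0, -6.5, 0, 1],
    [0.002, 0, 0.001, 0, -8.5, 0, 1],
    [0.002, 0, 0.001, 0, -10.5, 0, 1],
    [0.002, 0, 0.001, 0, -12.5, 0, 1],
    [0.002, 0, 0.001, 0, -13.8, 0, 1],
    [0.002, 0, 0.001, 0, -14.7, 0, 1],
    [0.002, 0, 0.001, 0, -15, 0, 1],
    [0.002, 0, 0.001, 0, -15, 0, 1],
    [0.002, 0, 0.001, 0, -15, 0, 1],
  ],
)

```text
t: 24.78
tcp_pos: [0.637, -0.3162, 0.2791]
tool_rot: [-0.69, -0.15, 0.151, 0.692]
force: [-0.3, 1.0, -2.5]
finger_gap: 0.467
```

```bash
python3 - <<'E'
from h import *
st(); w=snap('wrist','w13'); s=snap('side','s13'); t=snap('top','t13'); st()
C=cloud(w); z=C[...,2]
for n,S in [('w',w),('s',s)]:
    C=cloud(S); z=C[...,2]; m=(z>.24)&(z<.27)&(np.hypot(C[...,0]-.637,C[...,1]+.317)<.05)
    P=C[m]; A=np.c_[P[:,:2],np.ones(len(P))]
    for _ in range(4):
        k=np.linalg.lstsq(A,P[:,2],rcond=None)[0]; r=abs(A@k-P[:,2]); q=r<.004; P=P[q];A=A[q]
    print(n,'flange plane slope',k[:2],'z at centre',k@[.637,-.317,1],len(P))
E
```

```text
t 24.77 tcp [ 0.637  -0.3162  0.2791] xaz 24.57 ydir [-0.002  0.002 -1.   ] F [-0.26  0.97 -2.51] gap 0.467 q [-0.618  0.625  1.158  0.     1.361 -1.046]
t 24.93 tcp [ 0.6372 -0.3163  0.2794] xaz 24.57 ydir [-0.001  0.001 -1.   ] F [-0.82  0.41 -2.7 ] gap 0.462 q [-0.618  0.625  1.157  0.     1.361 -1.046]
w flange plane slope [ 0.00064979 -0.00132848] z at centre 0.25393430584424026 13272
s flange plane slope [0.02267982 0.00991897] z at centre 0.25356296683415563 397
```

View pics/s13.png

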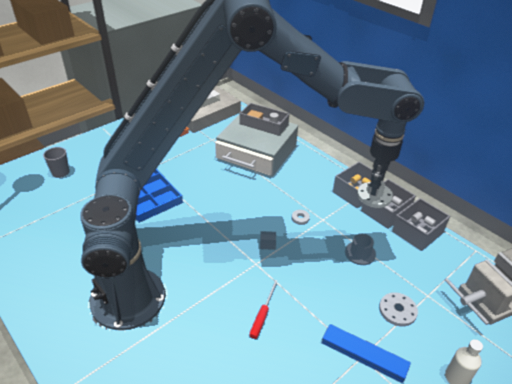

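View pics/w13.png

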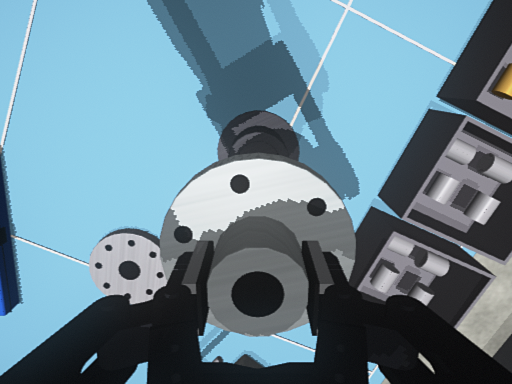

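Side view: hub held level at (377,192), stand empty below at (361,248), drawer shut, bystanders unmoved. Settle and hand in.

Call:
step_arm(
  moves=[
    [0, 0, 0, 0, 0, 0, 1],
    [0, 0, 0, 0, 0, 0, 1],
    [0, 0, 0, 0, 0, 0, 1],
    [0, 0, 0, 0, 0, 0, 1],
  ],
)

```text
t: 25.42
tcp_pos: [0.6372, -0.3163, 0.2794]
tool_rot: [-0.69, -0.15, 0.151, 0.691]
force: [-0.7, -0.6, -2.9]
finger_gap: 0.468
```

```bash
python3 - <<'E'
from h import *
a=load('side0');b=load('s13')
for n,u,v in [('ring',300,217),('vee',268,240),('blank',398,308),('screw',260,320),('longcase',365,350)]:
    A=a['frame'][v-15:v+15,u-15:u+15].astype(np.uint8); B=b['frame'][v-20:v+20,u-20:u+20]
    r=cv2.matchTemplate(B,A,cv2.TM_CCOEFF_NORMED); print(n,np.array(cv2.minMaxLoc(r)[3])-5,r.max().round(2))
st(); print(sense()['qd'].round(3)); print(sign_off())
E
```

```text
ring [0 0] 0.97
vee [0 0] 0.75
blank [0 0] 1.0
screw [0 0] 1.0
longcase [0 0] 1.0
t 25.43 tcp [ 0.6372 -0.3163  0.2794] xaz 24.57 ydir [-0.001  0.001 -1.   ] F [-0.69 -0.63 -2.91] gap 0.468 q [-0.618  0.625  1.157  0.     1.361 -1.046]
[ 0.001  0.    -0.001 -0.001 -0.001 -0.002]
the job is handed in; nothing more can be done
None
```

The plug gauge is lying flat in the drawer, the drawer is shut, and the hub is held level above its stand. The job was handed in at t = 25.4 s of the 72 s allowed.

- **Gauge and drawer:** I lowered the gauge until it touched the drawer floor before letting go. I pushed the drawer by its handle until it stopped firmly, at about 13 N horizontally on the wrist. In the side view afterwards its front was flush with the unit.
- **Hub:** it was lifted straight up by the boss. The underside is about 24 cm above the bench and the spigot about 17 cm clear of the stand. The wrist camera shows the flange level to about 0.1°, and the joints were still at hand-in.
- **Bystanders:** the ring, vee block, blank, screwdriver and long case had not shifted when matched before and after. The vee block's match was weaker (0.75), probably because the arm's shadow lay over it. The tray and caliper case were not compared this way; the arm hid part of them in the last picture.

Three readings disagreed or looked odd:
- **Camera positions:** the fixed top and side cameras differed by about 4–5 mm, so I used the wrist camera for both grasps.
- **Flange slope:** the side camera, with few and noisy points, gave about 1.4° for the flange. I trusted the wrist reading instead.
- **Weight:** the force reading under the hub was about 3 N, less than its weight of about 4.4 N. The force sensor also drifted by 1–2 N at other times.

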